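# Set the clockwork bench timer for the resin mounts

## Task

The resin mounts need twenty-five minutes to cure. Turn the bench timer's knob clockwise past the last mark on its dial until you feel it come up firmly but gently against its stop, without forcing it, then turn it back down to the 25-minute mark (the one with the raised pip), let go, and leave the things round it where they are.

Things in the scene. Friction and masses are not known exactly. Their poses are not given: they have to be found in the camera images.
- timer: The timer's steel foot plate, 124x124x6 mm, screwed down; origin under its centre, z up. On it, on a rubber mount 8 mm thick, stands the square white case, 112x112 mm, sides along the plate's x and y; its dial face lies 49 mm above the worktop. The knob turns about the vertical through this origin. See dial_centre for the scale.
- timer_knob: The knob: grey skirt disc, 60 mm across, 7 mm thick, with a black upright grip bar 48 mm long (x), 13 mm thick (y), from 55 to 91 mm above the worktop. Origin on the turning axis, 50 mm above the worktop; x points along the bar to the pointer. It turns about z with 0.06 N m of friction and stays where left; clockwise from above (yaw falling) winds up. Starts at 11 to 19 minutes.
- knob_grip (a point): Point on the knob's turning axis in the middle of the grip bar, 77 mm above the worktop.
- pointer_tip (a point): Tip of the knob's pointer (white line on a black nose at one end of the bar), 36 mm from the turning axis, 54 mm above the worktop.
- mark_25 (a point): Point of the dial at the inner end of the 25-minute tick, the one with a small raised steel pip at its outer end, 36 mm from the turning axis: the pointer tip lies here when the timer is set to 25 minutes.
- mark_30 (a point): The same for the last mark, 30 minutes, whose tick has a cross bar. The knob's stop lies beyond it, somewhere between 31.5 and 37.5 minutes, differently each time; it cannot be seen, only felt.
- dial_centre (a point): Point of the case on the turning axis at the pointer's height; axes as the foot plate's while the case is untwisted. In them the scale runs clockwise (from above) over a half circle, 6 degrees a minute: 0 at +y, 15 at +x, 30 (last mark) at -y. A tick every minute, longer every 5, longest every 10, the 25-minute one marked by the pip.
- timer_case (a joint): Twist of the case on its rubber mount (rad), 0 at rest, positive clockwise from above. It springs back with 8 N m/rad, so it shows the torque on the knob: 0.0075 while the knob turns freely; over 0.016 (0.13 N m) the knob counts as held against its stop; beyond 0.10 (0.8 N m) either way the timer is being forced.
- dish: Clear petri dish with lid, 58 mm across, 13 mm high, loose beside the timer: leave alone. Origin under its centre.
- mount_a: Pale resin disc, 25 mm across, 10 mm high, loose beside the timer: leave alone. Origin under its centre.
- mount_b: Black resin disc, 25 mm across, 10 mm high, loose beside the timer: leave alone. Origin under its centre.
- flask: Clear flask, 62 mm across, 110 mm high, loose behind the timer: leave alone. Origin under its centre.
- capped_jar: Clear jar with a cap with two stubs, 37 mm across, 69 mm high, loose behind the vice, left of the timer: leave alone. Origin under its centre.
- grey_case: Flat grey plastic case, 45x75x13 mm, loose left of the vice: leave alone. Origin under its centre.
Things that resemble listed ones, but are neither listed nor needed, are in the scene too. Of the things that look like the timer, the middle-sized one is meant.

How it is judged:
By the outcome, as a careful person would: the job done as asked, in the order asked, and still so for the second after the job is handed in, with the robot touching nothing.
It also fails if it takes over 64 s, if anything falls off the work surface, if the arm or the gripper's body presses on something with over 40 N, if the wrist force passes 120 N, or if a joint passes its speed limit or range.

## Robot

A 7-joint arm with a two-finger parallel gripper is mounted at the origin on a cart in front of the work surface, level with it; the furniture and walls round the work are solid. World frame = base frame: x ahead of the robot, y to its left, z up, the work surface at z = 0. Lengths are in m, angles in rad, forces in N, time in s.
With the tool pointing down it reaches from about 0.4 to 0.9 m from the base axis. Payload 5.5 kg.
Tool frame: the origin (TCP) lies midway between the tips of the shut fingers; the grasp point (between the pads) lies 19 mm behind it (manip.grip_depth is the distance from the TCP to the grasp point, in m); z points along the fingers, x is the direction in which the jaws open and shut, and the axes are right-handed (so a half turn about z gives the same grasp; the last joint's range is limited). The gripper opens to 92 mm and grips with 3 to 60 N. Pads are 19 mm wide; open, the fingers measure 130 mm over their backs; the gripper's body (75 mm by 190 mm) begins 47 mm behind the grasp point.
Start: joints at [-1.006, 0.501, -0.427, 1.55, 0.221, 1.138, -0.21], TCP at [0.193, 0.621, 0.227] pointing down, gripper open.
Joint ranges: [-2.88, 2.88], [-0.31, 2.03], [-1.54, 1.56], [0.2, 2.42], [-1.41, 4.55], [0.19, 2.02], [-2.57, 2.57]. Speed limits (rad/s): [2.57, 2.57, 3.14, 3.14, 3.14, 3.14, 3.14].

## Interface

Orientations are given as a unit quaternion [x, y, z, w].
In Python, from bench import manip, effector, viewer gives the robot as it stands. Calls block until the motion is done:
- manip.move_pose(position, orientation): joint-space move of the TCP to a pose.
- manip.servo_line(position, ori=None, vel=0.15): straight line of the TCP; ori=None keeps the orientation; vel is the mean speed in m/s.
- manip.movej(angles): joint-space move.
- effector.open_jaws() and effector.close(f_grip=None): open the fingers fully, or close them until they stop; f_grip is the grip in N (None keeps the last).
- manip.sleep(seconds).
- manip.solve_ik(position, orientation): joint angles nearest the present ones, or None.
- viewer.get_image(name): name is "side" or "top" or "wrist"; returns the picture (400x640x3 uint8, red, green, blue); there is no depth.
- viewer.get_calibration(name): a dict with "vfov" (degrees; the focal length in pixels is half the picture's height over the tangent of half this angle, whatever the lens; pixels are square), "cx", "cy" (the principal point, pixels), "eye" and "attitude" of the camera in the world. Camera axes: x right, y down, z forward; pixel columns grow to the right and rows downward; lengths in m; the calibration is good to about 2 mm. A picture is of the moment at which its call begins: read the wrist's pose just before it. get_calibration takes no time and is no camera call; for the wrist camera it gives the pose at the moment of the call.
A pose or a line that the arm cannot do raises manip.PlanningError and nothing moves.
- manip.hand_in(): hands the job in, once; it reports no verdict.
Readings, each from a call of its own:
- manip.current_clock(): time.
- manip.current_q(): joint angles.
- manip.current_joint_velocities(): joint speeds.
- manip.current_tau(): joint torques, N m.
- manip.current_tool_pos(): TCP position.
- manip.current_tcp_rot(): TCP orientation.
- manip.current_force(): force on the tool from outside, world axes, zero at the start.
- manip.current_wrist_torque(): the same for the moment, N m.
- manip.current_finger_gap(): finger opening in m.
Only numpy, scipy, OpenCV 4.12 (cv2) and the standard library are available. Lean on these libraries where they do the work, as an engineer would, in place of code of your own. Each camera call takes 0.05 s, during which the arm holds its last target.

## Working session

There is one attempt and no reset: what is moved stays moved. The work goes in short steps, each a Python script; the robot and the scene stay as the last script left them, time stands still between calls to the robot, and variables do not carry over. Pictures are saved under pics/ and viewed, and the job is handed in when it is done.

```bash
ls; mkdir -p pics
python3 - <<'E'
from bench import manip, effector, viewer
import cv2
print(manip.current_clock(), manip.current_tool_pos(), manip.current_tcp_rot())
for n in ["side","top","wrist"]:
    c=viewer.get_calibration(n); print(n,c)
    cv2.imwrite(f"pics/{n}0.png",viewer.get_image(n)[:,:,::-1])
E
```

```text
pics
0.0 [0.19302077 0.61993077 0.22566922] [ 8.05353779e-01  5.92793647e-01 -8.10956677e-04  5.70702623e-04]
side {'vfov': 46.43190977689165, 'cx': 327.3853574977353, 'cy': 197.01290098218112, 'eye': array([ 0.31049151, -1.12194471,  0.71693506]), 'attitude': array([ 0.87942369, -0.11426476,  0.05436965, -0.45891337])}
top {'vfov': 48.192504514200586, 'cx': 317.8379900104694, 'cy': 199.79936902721911, 'eye': array([ 0.36296682, -0.2255112 ,  1.09427503]), 'attitude': array([-0.70440839,  0.70455395, -0.06377999,  0.05783308])}
wrist {'vfov': 63.79980533557763, 'cx': 317.26883532760746, 'cy': 199.5338131068137, 'eye': array([0.12443889, 0.64032436, 0.38442251]), 'attitude': array([0.79787189, 0.58774218, 0.07858183, 0.1085563 ])}
```

View pics/side0.png

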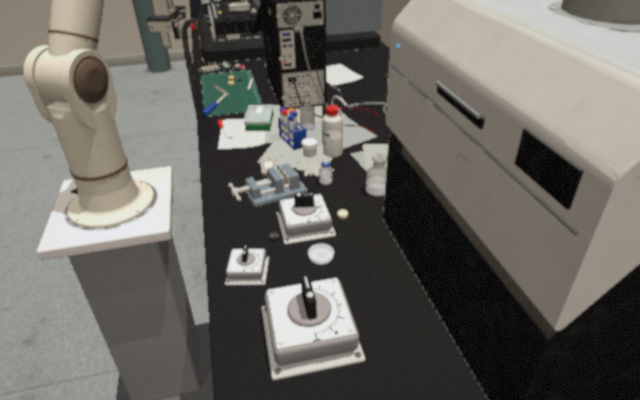

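View pics/top0.png

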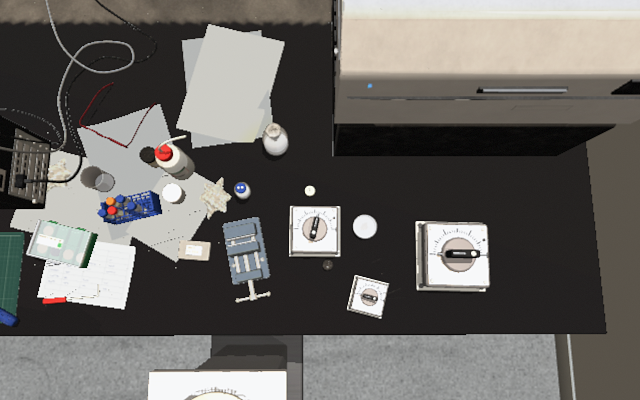

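View pics/wrist0.png

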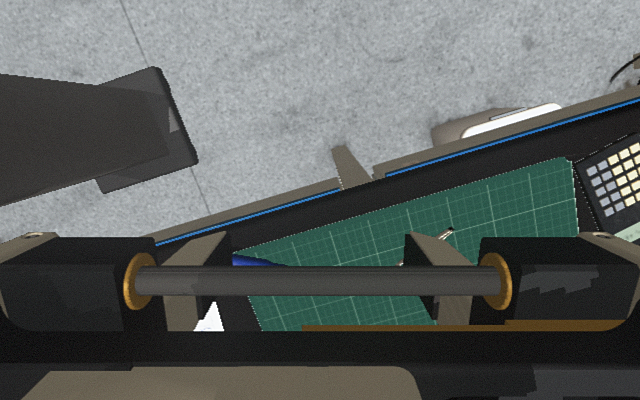

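Timer candidates in the top view are (315,231) medium, (369,296) small and (455,255) large. In the side view they are (305,217), (247,263) and (311,320). The medium one is meant, and I'll check it by its size.

```bash
cat > h.py <<'E'
import numpy as np, cv2
from scipy.spatial.transform import Rotation as R
from bench import manip, effector, viewer
def ray(c,u,v):
    f=200/np.tan(np.radians(c["vfov"]/2))
    return R.from_quat(c["attitude"]).apply([(u-c["cx"])/f,(v-c["cy"])/f,1])
def onz(c,u,v,z):
    d=ray(c,u,v); e=np.array(c["eye"]); return e+d*(z-e[2])/d[2]
def proj(c,p):
    f=200/np.tan(np.radians(c["vfov"]/2))
    q=R.from_quat(c["attitude"]).inv().apply(np.array(p)-c["eye"])
    return np.array([c["cx"]+f*q[0]/q[2],c["cy"]+f*q[1]/q[2]])
def crop(im,u0,v0,u1,v1,s,name):
    cv2.imwrite("pics/"+name,cv2.resize(im[v0:v1,u0:u1,::-1],None,fx=s,fy=s,interpolation=cv2.INTER_CUBIC))
E
python3 - <<'E'
from h import *
im=cv2.imread("pics/top0.png")[:,:,::-1]
crop(im,280,180,360,240+40,8,"topc.png")
c=viewer.get_calibration("top")
for n,(u,v) in dict(dish=(365,226),a=(310,190),b=(327,265)).items(): print(n,onz(c,u,v,.01))
print(onz(c,315,231,.049))
E
```

```text
dish [ 0.48676155 -0.34970067  0.01      ]
a [ 0.57610994 -0.21541317  0.01      ]
b [ 0.392685   -0.25660102  0.01      ]
[ 0.47052946 -0.22769853  0.049     ]
```

View pics/topc.png

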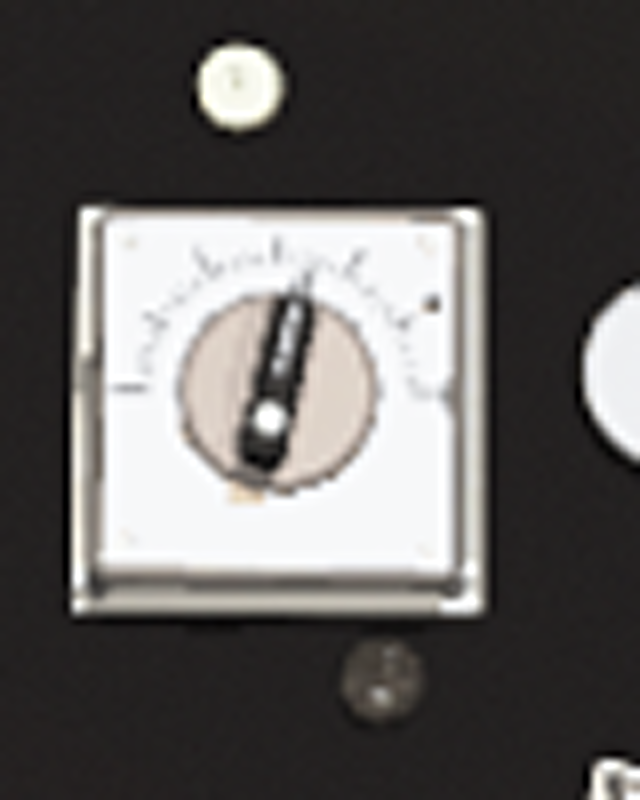

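Run:
```python
from h import *
c=viewer.get_calibration("top")
q=lambda a,b:(280+a/8,180+b/8)
C=[onz(c,*q(*p),.049) for p in [(101,212),(458,218),(455,572),(101,570)]]
for p in C: print(p.round(4))
C=np.array(C); print(C.mean(0),[np.linalg.norm(C[i]-C[i-1]) for i in range(4)])
ctr=onz(c,*q(278,392),.057); print("skirt",ctr)
tip=onz(c,*q(300,283),.054); print("tip",tip); d=tip-ctr; print("yaw",np.degrees(np.arctan2(d[1],d[0])))
pip=onz(c,*q(432,302),.05); d=pip-ctr; print("pip yaw",np.degrees(np.arctan2(d[1],d[0])),np.linalg.norm(d))
w=viewer.get_calibration("wrist")
T=R.from_quat(manip.current_tcp_rot()); print("cam in tool",T.inv().apply(w["eye"]-manip.current_tool_pos()), T.inv().apply(R.from_quat(w["attitude"]).apply([0,0,1])))
P=[0.47,-0.228,0.063]
for off in (90,-90):
  for yaw in (-10,-60,-90,-135,-150):
    # tool z down, tool x at world yaw a
    a=np.radians(yaw+off); x=np.array([np.cos(a),np.sin(a),0]); z=np.array([0,0,-1.]); o=R.from_matrix(np.column_stack([x,np.cross(z,x),z])).as_quat()
    s=manip.solve_ik(P,o); print(off,yaw,None if s is None else np.round(s,2))
```

```text
[ 0.5286 -0.1748  0.049 ]
[ 0.5269 -0.2803  0.049 ]
[ 0.4227 -0.2786  0.049 ]
[ 0.4233 -0.1757  0.049 ]
[ 0.47538836 -0.22734977  0.049     ] [np.float64(0.1053346212704966), np.float64(0.10559535866371982), np.float64(0.10421490008351335), np.float64(0.10291827996750741)]
skirt [ 0.47437531 -0.22709908  0.057     ]
tip [ 0.50679148 -0.23354974  0.054     ]
yaw -11.254558765975597
pip yaw -58.90811104488446 0.053395267338774796
cam in tool [-0.00126259 -0.07153332 -0.15865474] [-3.06794759e-04  2.65674371e-01  9.64062775e-01]
90 -10 [ 0.23  0.48  0.21  2.01 -0.16  0.67  1.93]
90 -60 [ 0.06  0.51  0.42  2.01 -0.32  0.69  1.21]
90 -90 [-0.06  0.54  0.57  2.02 -0.44  0.71  0.79]
90 -135 [-0.26  0.64  0.86  2.02 -0.69  0.79  0.22]
90 -150 [-0.28  0.66  0.89  2.02 -0.71  0.81 -0.02]
-90 -10 [-0.31  0.68  0.93  2.02 -0.76  0.83 -0.68]
-90 -60 [-0.3   0.67  0.9   2.02 -0.73  0.81 -1.57]
-90 -90 [-0.43  0.82  1.13  2.03 -0.94  0.95 -1.93]
-90 -135 [ 1.22  0.78 -1.09  1.98  0.87  0.95  2.04]
-90 -150 [ 1.08  0.65 -0.87  1.98  0.67  0.83  1.93]
```

```bash
cat >> h.py <<'E'
def ori(baryaw):  # deg
    a=np.radians(baryaw+90); x=np.array([np.cos(a),np.sin(a),0]); z=np.array([0,0,-1.])
    return R.from_matrix(np.column_stack([x,np.cross(z,x),z])).as_quat()
E
python3 - <<'E'
from h import *
manip.move_pose([0.41,-0.215,0.20],ori(-11))
print(manip.current_clock(),manip.current_q().round(2))
w=viewer.get_calibration("wrist"); im=viewer.get_image("wrist"); cv2.imwrite("pics/w1.png",im[:,:,::-1])
import pickle; pickle.dump(w,open("w1.pkl","wb"))
E
```

```text
3.175 [-0.06  0.18  0.54  2.06 -0.12  0.93  1.92]
```

View pics/w1.png

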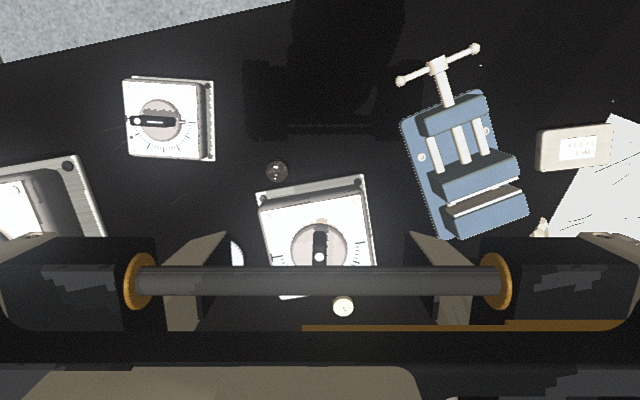

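Run:
```python
from h import *
manip.servo_line([0.50,-0.233,0.20],vel=0.15)
print(manip.current_clock(),manip.current_q().round(2))
w=viewer.get_calibration("wrist"); im=viewer.get_image("wrist"); cv2.imwrite("pics/w2.png",im[:,:,::-1])
import pickle; pickle.dump(w,open("w2.pkl","wb"))
print(proj(w,[.4745,-.227,.057]))
```

```text
3.9833 [-0.03  0.35  0.52  1.86 -0.21  0.99  1.95]
[319.93443976 162.45873122]
```

View pics/w2.png

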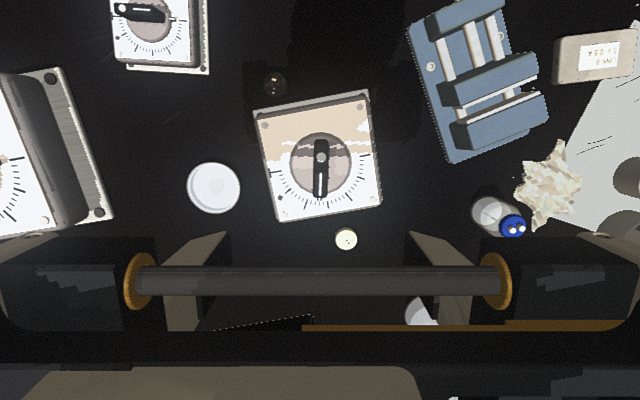

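Run:
```python
from h import *
im=cv2.imread("pics/w2.png")[:,:,::-1]
crop(im,245,85,390,225,5,"w2c.png")
```

```text
(no output)
```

View pics/w2c.png

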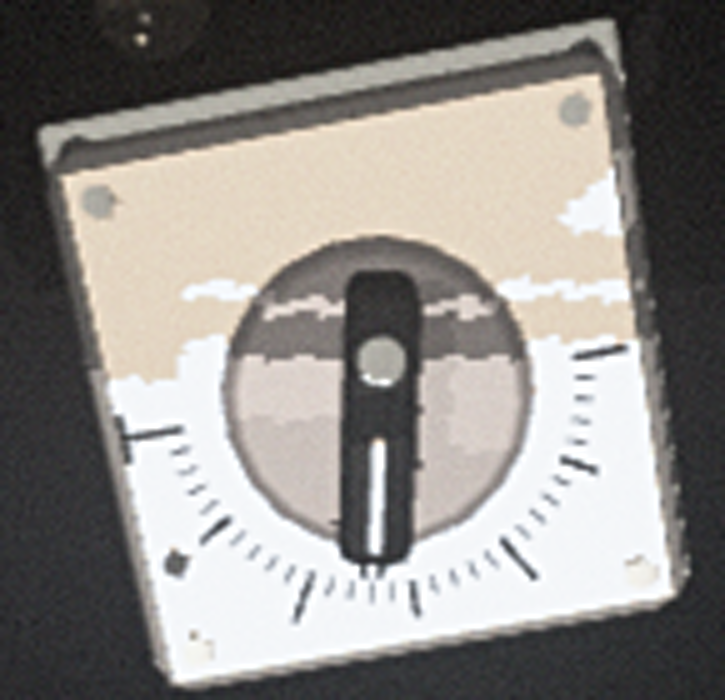

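Run:
```python
from h import *
import pickle
from scipy.optimize import least_squares
w=pickle.load(open("w2.pkl","rb"))
g=lambda a,b,z:onz(w,245+a/5,85+b/5,z)
T={0:[(577,358),(625,347)],5:[(565,458),(597,470)],10:[(503,540),(535,580)],15:[(413,582),(419,614)],20:[(314,573),(298,620)],25:[(228,516),(207,543),(176,563)],30:[(180,430),(125,438)]}
L=[(m,g(*p,.049)) for m in T for p in T[m]]
def res(s):
    o=[]
    for m,p in L:
        a=s[2]+np.radians(90-6*m); d=p[:2]-s[:2]; o.append(-np.sin(a)*d[0]+np.cos(a)*d[1])
    return o
r=least_squares(res,[.4745,-.227,0]); s=r.x; print(s[:2],np.degrees(s[2]),np.array(r.fun).round(4))
for m,p in L: print(m,np.linalg.norm(p[:2]-s[:2]).round(4),end=' ')
C=np.array([g(*p,.049) for p in [(60,178),(605,72),(668,600),(172,685)]]); print("\n",C.mean(0),[np.linalg.norm(C[i]-C[i-1]).round(4) for i in range(4)])
print([np.degrees(np.arctan2(*(C[b]-C[a])[1::-1])).round(2) for a,b in [(0,1),(1,2),(2,3),(3,0)]])
a,b=g(225,395,.055),g(533,395,.055);print("skirt",(a+b)/2,np.linalg.norm(a-b))
def yaw(p,q): d=q-p; return np.degrees(np.arctan2(d[1],d[0]))
print("bar top edges",yaw(g(347,285,.091),g(342,548,.091)),yaw(g(419,285,.091),g(413,550,.091)),yaw(g(378,440,.091),g(374,553,.091)))
c91=g(381,360,.091);print("bar hub",c91, "tip",g(370,575,.054))
print("bar ends top mid",(g(382,270,.091)+g(376,563,.091))/2)
```

```text
[ 0.47697709 -0.22665773] -0.5833670986879316 [-0.0002  0.0002  0.0002  0.0001 -0.0001 -0.0005  0.      0.0001  0.0001
  0.0003 -0.0006  0.0008 -0.0002  0.0001 -0.0003]
0 0.0388 0 0.0482 5 0.0387 5 0.0455 10 0.0384 10 0.049 15 0.0386 15 0.0454 20 0.0383 20 0.0487 25 0.0385 25 0.0453 25 0.0527 30 0.0393 30 0.0502 
 [ 0.477277  -0.2271986  0.049    ] [np.float64(0.1018), np.float64(0.1029), np.float64(0.1025), np.float64(0.1016)]
[np.float64(89.61), np.float64(-1.63), np.float64(-90.77), np.float64(179.09)]
skirt [ 0.47640614 -0.22651468  0.055     ] 0.05851587463543077
bar top edges -12.23143177841573 -11.763882931190908 -12.837288086130608
bar hub [ 0.46503935 -0.22437213  0.091     ] tip [ 0.511181   -0.23495462  0.054     ]
bar ends top mid [ 0.47489786 -0.22660923  0.091     ]
```

The crop confirms the middle timer: skirt about 59 mm, pip on the 25 tick at crop (176,563), cross bar on 30. The axis is at about (0.476,-0.227), plate yaw about -0.6°, and the pointer at about -12° (16.9 min, within 11–19). Next I descend and grasp.

Run:
```python
from h import *
C=[0.4762,-0.2267]
print(manip.current_force().round(2),manip.current_wrist_torque().round(3))
manip.servo_line(C+[0.12],ori(-12.2),vel=0.1)
manip.servo_line(C+[0.062],ori(-12.2),vel=0.06)
print(manip.current_clock(),manip.current_force().round(2),manip.current_wrist_torque().round(3),manip.current_q().round(2))
effector.close(f_grip=20)
print(manip.current_clock(),manip.current_finger_gap(),manip.current_force().round(2),manip.current_wrist_torque().round(3),manip.current_tool_pos().round(4))
cv2.imwrite("pics/w3.png",viewer.get_image("wrist")[:,:,::-1])
```

```text
[-0.75 -0.49  0.16] [-0.021  0.021  0.038]
6.1333 [-0.14 -0.14  0.1 ] [-0.01   0.014 -0.026] [ 0.04  0.52  0.44  2.   -0.33  0.69  2.05]
7.3333 0.012691018432895076 [0.23 1.79 1.79] [ 0.491 -0.054 -0.04 ] [ 0.4763 -0.226   0.062 ]
```

View pics/w3.png

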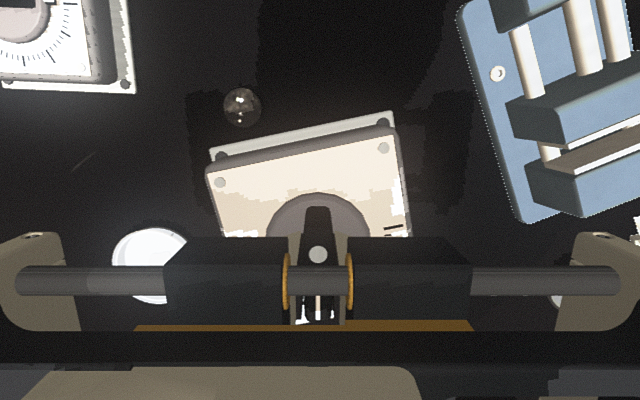

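The bar is held centred between the fingers at (318,255), gap 12.7 mm, with only a small side force. I turn a first small step and time it.

```bash
cat >> h.py <<'E'
def toolyaw():
    x=R.from_quat(manip.current_tcp_rot()).apply([1,0,0]); return np.degrees(np.arctan2(x[1],x[0]))-90
def st(): 
    return f"t={manip.current_clock():.2f} yaw={toolyaw():.1f} F={manip.current_force().round(1)} M={manip.current_wrist_torque().round(3)} p={manip.current_tool_pos().round(4)} gap={manip.current_finger_gap():.4f}"
E
python3 - <<'E'
from h import *
P=[0.4762,-0.2264,0.062]
print(st())
for y in (-18,-30):
    manip.servo_line(P,ori(y),vel=0.05); print(st(), manip.current_q().round(2))
E
```

```text
t=7.38 yaw=-12.2 F=[-0.2  2.2  1. ] M=[ 0.532 -0.027  0.007] p=[ 0.4764 -0.226   0.062 ] gap=0.0129
t=7.63 yaw=-17.8 F=[-0.1  3.3  2.2] M=[ 0.596 -0.055 -0.058] p=[ 0.4763 -0.226   0.062 ] gap=0.0130 [ 0.02  0.52  0.46  2.   -0.36  0.69  1.97]
t=7.99 yaw=-29.7 F=[-0.4  4.6  0.9] M=[ 0.8   -0.127 -0.044] p=[ 0.4764 -0.2259  0.062 ] gap=0.0134 [-0.02  0.53  0.51  2.   -0.4   0.7   1.8 ]
```

```bash
cat >> h.py <<'E'
def avg(n=6,dt=0.02):
    f=[];m=[]
    for i in range(n):
        manip.sleep(dt); f.append(manip.current_force()); m.append(manip.current_wrist_torque())
    return np.mean(f,0),np.mean(m,0),np.std(m,0)
E
python3 - <<'E'
from h import *
print(avg())
P=[0.4764,-0.2255,0.062]
manip.servo_line(P,ori(-45),vel=0.05); print(st()); print(*[a.round(3) for a in avg()])
E
```

```text
(array([0.8567823 , 3.9705397 , 1.44624955]), array([ 0.82391609, -0.15368857, -0.0533792 ]), array([0.03795867, 0.04004002, 0.01459436]))
t=8.50 yaw=-44.8 F=[0.5 2.3 1.2] M=[ 0.503 -0.194 -0.072] p=[ 0.4765 -0.2257  0.062 ] gap=0.0128
[0.779 1.865 0.901] [ 0.484 -0.194 -0.043] [0.033 0.024 0.021]
```

Run:
```python
from h import *
P=[0.4764,-0.2253,0.062]
for y in (-60,-75,-88,-96):
    manip.servo_line(P,ori(y),vel=0.05); print(st())
base=avg(10); print(*[a.round(3) for a in base])
b=base[1][2]; y=-96
while y>-140:
    y-=1.0
    manip.servo_line(P,ori(y),vel=0.05)
    f,m,s=avg(4,0.02)
    print(y,round(toolyaw(),2),round(m[2],3),f.round(1),round(manip.current_finger_gap(),4))
    if abs(m[2]-b)>0.12: break
    if y<=-112: break
print(st())
```

```text
t=9.01 yaw=-59.8 F=[ 0.8  1.1 -0.5] M=[ 0.249 -0.316 -0.046] p=[ 0.4766 -0.2256  0.0621] gap=0.0127
t=9.42 yaw=-74.7 F=[ 2.4  1.  -1. ] M=[ 0.172 -0.55  -0.093] p=[ 0.4767 -0.2255  0.0621] gap=0.0127
t=9.79 yaw=-87.7 F=[ 3.3  0.7 -1.3] M=[ 0.08  -0.764 -0.042] p=[ 0.4768 -0.2255  0.0621] gap=0.0130
t=10.08 yaw=-95.7 F=[ 3.5 -0.5 -2.3] M=[-0.059 -0.898 -0.002] p=[ 0.4769 -0.2255  0.0621] gap=0.0130
[ 4.882  0.052 -3.753] [-0.078 -1.037 -0.042] [0.044 0.061 0.035]
-97.0 -96.84 0.046 [ 5.4 -0.3 -3.7] 0.0129
-98.0 -97.84 0.043 [ 5.2 -0.6 -3.8] 0.0126
-99.0 -98.84 0.058 [ 5.6 -0.1 -3.6] 0.0129
-100.0 -99.84 0.041 [ 5.2 -0.5 -4.1] 0.0128
-101.0 -100.84 0.045 [ 5.   0.2 -3.9] 0.013
-102.0 -101.84 0.057 [ 5.5 -0.4 -4.2] 0.0128
-103.0 -102.84 0.066 [ 5.4 -0.4 -3.9] 0.013
-104.0 -103.84 0.08 [ 5.1 -0.4 -4.3] 0.013
t=12.78 yaw=-103.8 F=[ 5.9 -0.5 -4.8] M=[-0.128 -1.165  0.058] p=[ 0.4769 -0.2255  0.0621] gap=0.0130
```

The free-turning reading is about +0.05 N m, matching the 0.06 of friction, and there's no stop yet. I recentre slightly and continue with an absolute threshold.

Run:
```python
from h import *
P=[0.4772,-0.2255,0.0625]
y=-104
while y>-140:
    y-=1.0
    manip.servo_line(P,ori(y),vel=0.05)
    f,m,s=avg(5,0.02)
    print(y,round(toolyaw(),2),round(m[2],3),f.round(1),round(manip.current_finger_gap(),4))
    if m[2]>0.24: break
print(st())
```

```text
-105.0 -104.93 0.073 [ 4.9 -0.9 -9.2] 0.0129
-106.0 -105.94 0.054 [ 5.1 -0.9 -9.3] 0.013
-107.0 -106.93 0.023 [ 4.9 -1.1 -9.2] 0.0126
-108.0 -107.93 0.045 [ 5.7 -1.1 -9.1] 0.0129
-109.0 -108.93 0.069 [ 4.7 -0.8 -9.2] 0.0127
-110.0 -109.93 0.055 [ 5.  -0.5 -9.6] 0.0129
-111.0 -110.93 0.046 [ 5.  -0.6 -9.3] 0.0128
-112.0 -111.93 0.049 [ 5.4 -1.3 -9.3] 0.013
-113.0 -112.94 0.072 [ 5.5 -1.4 -9.2] 0.0129
-114.0 -113.93 0.039 [ 5.  -1.4 -9.5] 0.013
-115.0 -114.93 0.05 [ 5.5 -0.9 -9.4] 0.013
-116.0 -115.93 0.043 [ 5.3 -1.  -9.2] 0.0131
-117.0 -116.94 0.064 [ 5.1 -1.1 -9.5] 0.0131
-118.0 -117.93 0.037 [ 5.2 -0.9 -9.3] 0.0128
-119.0 -118.94 0.055 [ 5.7 -1.5 -9.4] 0.0126
-120.0 -119.94 0.03 [ 5.6 -1.2 -9.8] 0.013
-121.0 -120.94 0.043 [ 5.3 -1.4 -9.5] 0.0128
-122.0 -121.94 0.024 [  5.5  -1.5 -10.1] 0.0131
-123.0 -122.94 0.048 [ 5.5 -1.2 -9.6] 0.013
-124.0 -123.94 0.045 [ 5.1 -1.6 -9.7] 0.0128
-125.0 -124.94 0.042 [ 5.5 -1.4 -9.8] 0.013
-126.0 -125.93 0.043 [  5.6  -1.5 -10. ] 0.0126
-127.0 -126.94 0.064 [ 5.3 -1.6 -9.6] 0.0124
-128.0 -127.94 0.067 [ 5.2 -1.9 -9.7] 0.0128
-129.0 -128.94 0.066 [  5.4  -1.5 -10.1] 0.0132
-130.0 -129.94 0.044 [ 5.3 -1.3 -9.9] 0.0128
-131.0 -130.94 0.07 [ 5.8 -1.6 -9.9] 0.0129
-132.0 -131.94 0.071 [ 5.6 -1.8 -9.9] 0.0131
-133.0 -132.92 0.16 [ 5.4 -1.7 -9.9] 0.0128
-134.0 -133.9 0.256 [ 5.4 -1.4 -9.9] 0.0131
t=22.78 yaw=-133.9 F=[ 5.2 -2.6 -9.3] M=[-0.499 -1.108  0.218] p=[ 0.4772 -0.2257  0.0622] gap=0.0131
```

The stop came at about -132.5° (roughly 37 min, inside the stated range) and is held at 0.25 N m. Now I turn back to 25.

Run:
```python
from h import *
print(*[a.round(3) for a in avg(8)])
P=[0.4775,-0.2257,0.0622]
for y in (-128,-110,-90,-75,-66,-61.2,-60.2):
    manip.servo_line(P,ori(y),vel=0.05); print(st())
print(*[a.round(3) for a in avg(8)])
cv2.imwrite("pics/w4.png",viewer.get_image("wrist")[:,:,::-1])
effector.open_jaws(); print(st())
manip.servo_line(P[:2]+[0.12],vel=0.1)
manip.servo_line([0.49,-0.255,0.19],ori(-60.2),vel=0.15)
print(st())
w=viewer.get_calibration("wrist"); im=viewer.get_image("wrist"); cv2.imwrite("pics/w5.png",im[:,:,::-1])
import pickle; pickle.dump(w,open("w5.pkl","wb"))
```

```text
[  5.547  -2.006 -10.016] [-0.471 -1.16   0.254] [0.035 0.02  0.037]
t=23.18 yaw=-128.1 F=[ 4.2  0.2 -5.3] M=[-0.171 -0.808  0.031] p=[ 0.4772 -0.2256  0.0621] gap=0.0133
t=23.64 yaw=-110.2 F=[ 2.7  1.4 -5.5] M=[ 0.01  -0.486  0.034] p=[ 0.4771 -0.2256  0.0621] gap=0.0128
t=24.14 yaw=-90.2 F=[ 0.6  1.1 -3.9] M=[ 0.19  -0.234  0.06 ] p=[ 0.4769 -0.2255  0.0621] gap=0.0131
t=24.55 yaw=-75.3 F=[-1.4  2.  -1.1] M=[0.343 0.112 0.056] p=[ 0.4768 -0.2256  0.062 ] gap=0.0129
t=24.86 yaw=-66.3 F=[-1.9  2.   0.4] M=[0.359 0.428 0.044] p=[ 0.4768 -0.2256  0.0621] gap=0.0127
t=25.11 yaw=-61.5 F=[-3.   2.9  1. ] M=[ 0.363  0.689 -0.007] p=[ 0.4767 -0.2256  0.062 ] gap=0.0129
t=25.36 yaw=-60.3 F=[-4.8  2.3  1.4] M=[ 0.384  1.015 -0.098] p=[ 0.4768 -0.2256  0.062 ] gap=0.0128
[-4.668  1.849  1.937] [ 0.406  1.125 -0.059] [0.015 0.04  0.017]
t=26.85 yaw=-60.2 F=[-0.  -0.6 -0.3] M=[-0.083  0.014 -0.047] p=[ 0.4775 -0.2257  0.0622] gap=0.0918
t=28.24 yaw=-60.2 F=[-0.1  0.1 -0.3] M=[-0.082 -0.007 -0.048] p=[ 0.4893 -0.2543  0.189 ] gap=0.0916
```

View pics/w5.png

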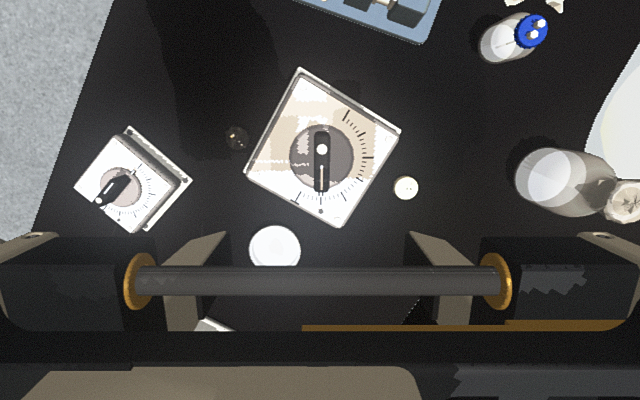

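Run:
```python
from h import *
im=cv2.imread("pics/w5.png")[:,:,::-1]
crop(im,270,110,370,235,6,"w5c.png")
crop(im,290,170,355,225,12,"w5d.png")
```

```text
(no output)
```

View pics/w5d.png

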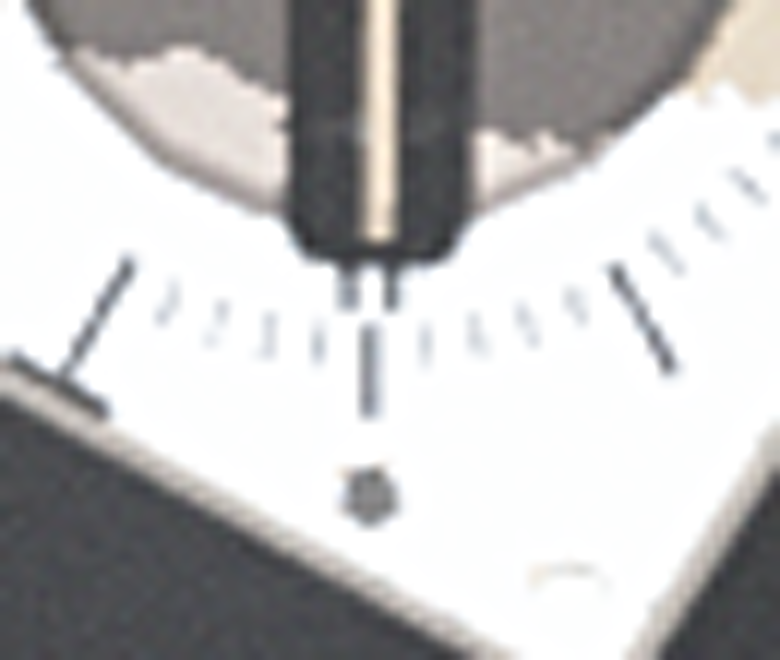

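View pics/w5c.png

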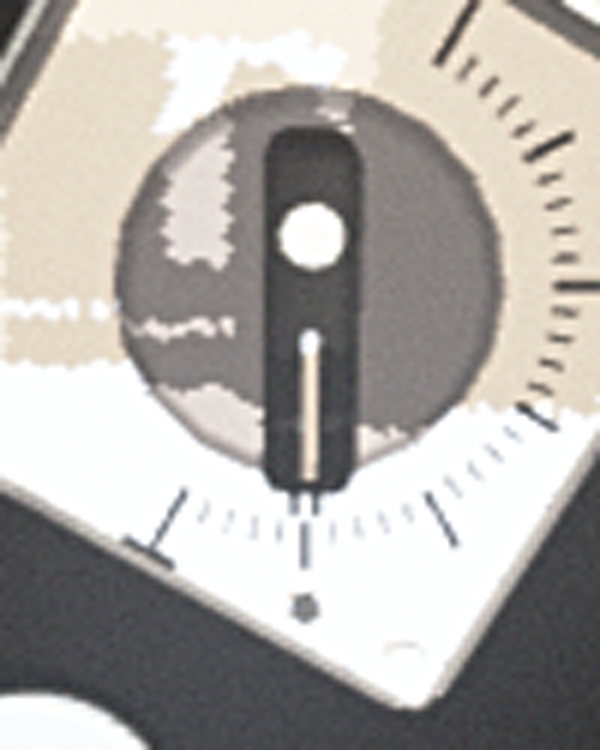

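The pointer's white line ends at u≈371 in the crop, between the nose edges at 350 and 392. The 25 tick is at u≈370 with the pip below it, and a minute is about 53 px, so it reads 25.0. I check the neighbours once more, then hand in.

Run:
```python
from h import *
manip.servo_line([0.41,-0.20,0.30],vel=0.15)
im=viewer.get_image("top"); a=cv2.imread("pics/top0.png")
cv2.imwrite("pics/top1.png",np.hstack([cv2.resize(x[120:320,170:400],None,fx=1.7,fy=1.7) for x in (a,im[:,:,::-1])]))
cv2.imwrite("pics/side1.png",viewer.get_image("side")[:,:,::-1]); print(st())
```

```text
t=29.52 yaw=-60.2 F=[ 0.6 -0.3  0.1] M=[-0.053  0.045 -0.004] p=[ 0.4099 -0.2001  0.2994] gap=0.0918
```

View pics/top1.png

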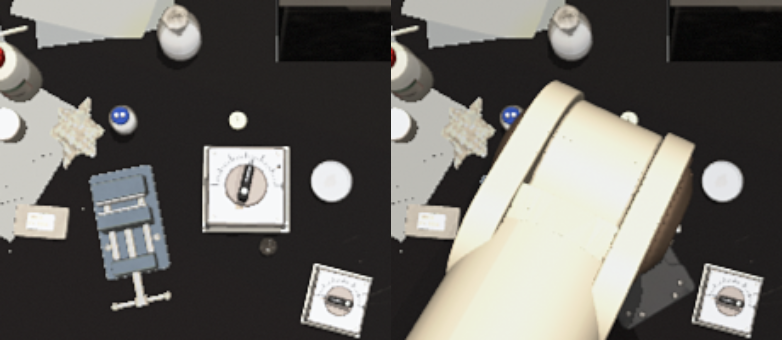

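View pics/side1.png

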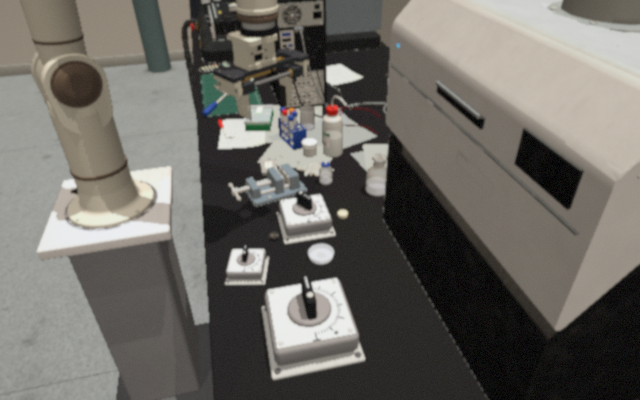

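In the side view, the dish (321,254), the mounts (343,213) and (274,236), the jar (326,175), the flask (376,178) and the vice are all where they were. The arm is clear of everything.

```bash
python3 -c "
from h import *
manip.hand_in(); print(manip.current_clock())"
```

```text
the job is handed in; nothing more can be done
the job is handed in; nothing more can be done
```

The timer is set to 25 minutes and the job is handed in, about 30 s into the 64 s allowed. No verdict was reported.

- **Winding up:** I gripped the middle-sized timer's knob with 20 N. I turned it clockwise from about 17 min past the 30 mark, and the stop came at about 37 min. I held it there at about 0.25 N m, above the 0.13 that counts as held and well below the 0.8 that counts as forced. While it turned freely the reading was about 0.05 N m, which fits the stated friction.
- **Setting 25:** I turned back to the 25 mark, let go and lifted clear. In a close crop the pointer sits on the pip's tick to within about 0.1 min.
- **Things round it:** The dish, mounts, jar and flask look unmoved in the side view. The arm hid part of the final top view. The grey case was not in the side view, but it looked unmoved in the top view. The wrist force read about zero before hand-in.
- **Disagreements:** The case face measured about 102–105 mm against the listed 112 mm. I took that to be rounded edges, since the knob's skirt, the scale and the pip all matched. The knob's axis was about 1 mm off my camera estimate, so I felt side forces of a few N and up to about 10 N vertically while turning.

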